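Press the bronze guide bushing into the stirrer bearing mount

ROBOT

A 7-joint arm with a two-finger parallel gripper is mounted at the origin on the work surface. World frame = base frame: x ahead of the robot, y to its left, z up, the work surface at z = 0. Lengths are in mm, angles in rad, forces in N, time in s.
With the tool pointing down it reaches from about 425 to 1025 mm from the base axis. Payload 9.4 kg.
Tool frame: the origin (TCP) lies on the centre line of the jaws, within the pads' length; the fingertips stand 8 mm ahead of it and the grasp point (between the pads) lies 11 mm behind it (arm.tip_extent is the distance from the TCP to the fingertips, in mm); z points along the fingers, y is the line along which they close (so a half turn about z gives the same grasp; the last joint's range is limited). The gripper opens to 93 mm and grips with 3 to 60 N. Pads are 15 mm wide; open, the fingers measure 128 mm over their backs; the gripper's body (75 mm by 188 mm) begins 65 mm behind the grasp point.
Start: joints at [-1.37, 0.599, -0.003, 1.599, 0.002, 0.943, -0.08], TCP at [198.829, 697.202, 226.618] pointing down, gripper open.
Joint ranges: [-2.57, 2.57], [-0.35, 1.97], [-1.29, 1.29], [0.11, 2.56], [-1.05, 4.19], [0.11, 1.86], [-2.63, 2.63]. Speed limits (rad/s): [2.22, 2.22, 3.01, 3.01, 3.14, 3.14, 3.14].

INTERFACE

Orientations are given as a unit quaternion [w, x, y, z].
In Python, from rig import arm, fingers, optics, sign_off gives the robot as it stands. Calls block until the motion is done:
- arm.movep(position, orientation): joint-space move of the TCP to a pose.
- arm.move_straight(position, orientation=None, speed=150): straight line of the TCP; orientation=None keeps the orientation; speed is the mean speed in mm/s.
- arm.move_j(angles): joint-space move.
- fingers.gripper_to(opening, grasp_force=None): opening from 0.0 (shut) to 1.0 (fully open); grasp_force is the grip in N (None keeps the last); returns when the fingers have stopped.
- arm.sleep(seconds).
- arm.inverse_kinematics(position, orientation): joint angles nearest the present ones, or None.
- arm.state(): the state.
- optics.capture(name): name is "scene" or "side" or "wrist"; returns (picture, depth): 384x512x3 uint8, blue, green, red; 384x512 float32, mm along the optical axis (not along the pixel's ray), 0 where there is no reading.
- optics.camera_info(name): a dict with "fx", "fy", "cx", "cy" (pixels), "R" (3x3) and "t" (3): a world point X has camera coordinates R X + t; the wrist camera has in their place "T_tool_cam" (4x4, takes a point from camera to tool coordinates, whose origin is the TCP and whose axes are the flange's). Camera axes: x right, y down, z forward; pixel columns grow to the right and rows downward; lengths in mm; the calibration is good to about 2 mm. A picture is of the moment at which its call begins: read the wrist's pose just before it. camera_info takes no time and is no camera call.
A pose or a line that the arm cannot do raises arm.IKError and nothing moves.
- sign_off(): hands the job in; it is judged then, once.
The state is a dict: "time": time; "joint_pos": joint angles; "qd": joint speeds; "effort": joint torques, N m; "eef_pos": TCP position; "orientation": TCP orientation; "contact_force": force on the tool from outside, world axes, zero at the start; "wrist_torque": the same for the moment, N m; "finger_gap": opening from 0.0 (shut) to 1.0 (fully open); "gripper_force": force on a finger pad.
Only numpy, scipy, OpenCV 4.12 (cv2) and the standard library are available. Lean on these libraries where they do the work, as an engineer would, in place of code of your own. Each camera call takes 0.05 s, during which the arm holds its last target. There are 200 camera calls.

TASK

Take the bronze bushing out of the blue rack, start it in the off-centre bore of the blue-grey bearing carrier and press it fully home, upright, until its shoulder sits flush on the carrier's face, then let go. The fit is stiff: push steadily and gently and never force or wedge the bushing against the carrier, downwards and sideways together, with more than about 40 N. Leave the other bushings and everything else on the bench where they are.

Things in the scene. Friction and masses are not known exactly. Their poses are not given: they have to be found in the camera images.
- bushing: Bronze flanged bushing, about 190 g (varies), round about z. From the bottom: nose 22 mm diameter x 22 mm long, its foot chamfered 1.5 mm wide and 2 mm tall; shoulder (flange) 36 mm diameter x 6 mm; hub 24 mm diameter x 26 mm, the part to grip. 54 mm tall. Origin at the middle of the nose's lower end, z up. Starts hanging by its shoulder in any one of the rack's three holes.
- bushing_shoulder (a point): Middle of the underside of the bronze bushing's shoulder, 22 mm above its origin: this plane must come flush on the carrier's face.
- bushing_hub (a point): Middle of the hub's flat top end, 54 mm above the bronze bushing's origin. May be pushed on with closed fingertips, which lets the bushing centre itself in the bore; pressing while gripped off-centre adds sideways wedging force, which counts too.
- mount: Bearing mount fixed to the bench: grey base 150 x 150 mm with a low dark rim (26 mm high); on it two thin slide plates and a blue-grey square carrier block 84 x 84 mm, flat top face 60 mm above the bench, with one vertical round bore, 23 mm diameter, a little off its middle. The block may be turned to any angle about the vertical. Origin at the middle of the base's underside, z up.
- mount_face (a point): Fixed point over the base's middle, at the height of the carrier's top face (60 mm). The carrier is an eccentric: its bore's centre lies 5 mm (give or take 1 mm) from this point, in ANY horizontal direction, not given by these poses: see it or feel for it. The chamfered nose is caught within about 1.5 mm; the block yields sideways up to 5 mm at about 8 N.
- mount_seat (a point): Fixed point on the base's axis 38 mm above the bench: height of the nose's lower end when home. The bore is 34 mm deep. The nose enters loosely for the first 4 to 10 mm (varies), then a dark gripping ring resists with about 10 N (plus 60 N per m/s) the rest of the way, so the bushing stays where it is left, until the shoulder meets the hard face.
- rack: Blue plastic rack fixed to the bench, 66 x 200 x 45 mm high, three holes 27 mm diameter in a row along its y axis, 62 mm apart, the middle one at its centre. Shoulders rest on its top face, so hubs stand from 51 to 77 mm above the bench. Origin at the middle of its underside; its x axis is across the row (clear room for the fingers on both sides).
- white_bushing: White plastic bushing, same shape and size as the bronze one. Leave it in the rack. Origin at the middle of its lower end.
- steel_bushing: Dark grey steel bushing, same shape and size as the bronze one. Leave it in the rack. Origin at the middle of its lower end.
- beaker: Glass beaker, 72 mm wide, 90 mm tall, bystander. Origin at the middle of its underside.
- sample_box: Pale closed sample box 90 x 130 x 55 mm, bystander. Origin at the middle of its underside.
- reagent: Glass bottle with blue cap, 68 mm wide, 150 mm tall, bystander. Origin at the middle of its underside.
- driver: Red-handled screwdriver lying on the bench, about 200 mm long, bystander. Origin at mid-length, underside.
- spray: White spray bottle, 72 mm wide, 195 mm tall, bystander. Origin at the middle of its underside.
There are look-alikes about, which are no part of the job. Of the things that look like the bushing, the smallest one is meant.

How it is judged:
By the outcome, as a careful person would: the job done as asked, in the order asked, and still so for the second after the job is handed in, with the robot touching nothing.
It also fails if it takes over 64 s, if anything falls off the work surface, if the arm or the gripper's body presses on something with over 40 N, if the wrist force passes 120 N, or if a joint passes its speed limit or range.

## Working session

There is one attempt and no reset: what is moved stays moved. The work goes in short steps, each a Python script; the robot and the scene stay as the last script left them, time stands still between calls to the robot, and variables do not carry over. Pictures are saved under pics/ and viewed, at most 10 in all, crops included, and the job is handed in when it is done.

```bash
ls; mkdir -p pics
python3 - <<'E'
from rig import arm, fingers, optics
import cv2,numpy as np
s=arm.state();print(s)
a,d=optics.capture("scene");b,e=optics.capture("side")
np.savez("v0.npz",a=a,d=d,b=b,e=e)
cv2.imwrite("pics/scene0.png",a);cv2.imwrite("pics/side0.png",b)
for n in("scene","side","wrist"):print(optics.camera_info(n))
E
```

```text
pics
{'time': 0.0, 'joint_pos': array([-1.36970645,  0.6001192 , -0.00253654,  1.60010105,  0.00183041,
        0.94292808, -0.07979407]), 'qd': array([ 6.14613864e-04, -1.09097756e-03, -3.06582997e-04,  8.44416961e-04,
        5.55845793e-05, -4.82147029e-04, -1.26892298e-03]), 'effort': array([-5.62764581e-04, -7.65037394e+01,  1.49710871e+00, -2.52364290e+01,
       -5.23895945e-02,  1.68704224e-02,  1.76317208e-04]), 'eef_pos': array([198.71639808, 696.74592138, 225.77465878]), 'orientation': array([-2.23101772e-05,  1.38410733e-01,  9.90374608e-01, -7.76747378e-04]), 'contact_force': array([-0.38037576,  0.02046992, -0.41394767]), 'wrist_torque': array([-0.01523093,  0.0210671 , -0.03635582]), 'gripper_force': 0.0, 'finger_gap': 1.0003125001885267}
{'fx': 475.4372996004745, 'fy': 475.4372996004745, 'cx': 253.26432185006385, 'cy': 194.53927820944477, 'R': array([[ 4.38791359e-01,  8.98588867e-01, -4.36099482e-04],
       [ 7.45975356e-01, -3.64538901e-01, -5.57343842e-01],
       [-5.00981947e-01,  2.44232343e-01, -8.30281670e-01]]), 't': array([-200.28017736, -410.57236138, 1748.34812324])}
{'fx': 371.67813224639724, 'fy': 371.67813224639724, 'cx': 257.25224701072193, 'cy': 189.5187953529665, 'R': array([[ 0.88855227, -0.45865619,  0.01045805],
       [-0.27208149, -0.54518221, -0.79293633],
       [ 0.3693867 ,  0.70171993, -0.60921475]]), 't': array([-558.27475596,  207.16249697,  868.58767028])}
{'fx': 267.1796646635906, 'fy': 267.1796646635906, 'cx': 259.98699529749234, 'cy': 194.4787078380822, 'T_tool_cam': array([[ 5.51950931e-04, -9.69247279e-01, -2.46088209e-01,
         6.75641319e+01],
       [ 9.99999786e-01,  4.48589350e-04,  4.76076470e-04,
         3.29533155e-01],
       [-3.51043273e-04, -2.46088419e-01,  9.69247320e-01,
        -1.57064024e+02],
       [ 0.00000000e+00,  0.00000000e+00,  0.00000000e+00,
         1.00000000e+00]])}
```

View pics/scene0.png

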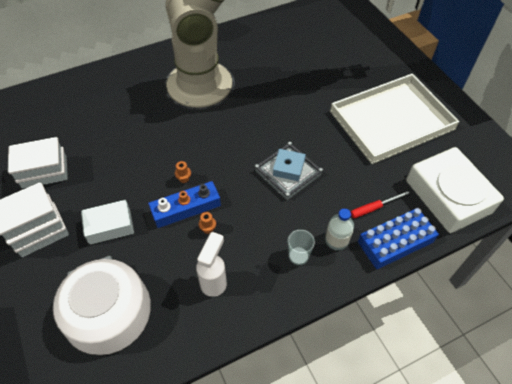

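View pics/side0.png

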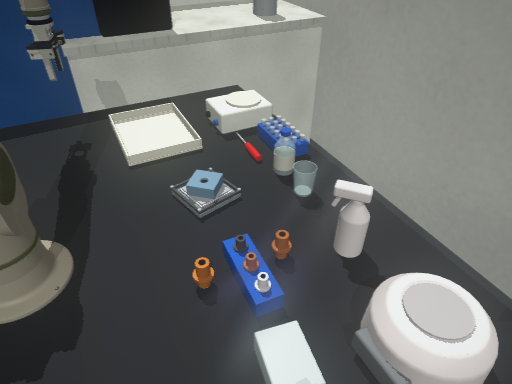

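The bronze bushing is in the rack's middle hole, at scene (184,198) and side (251,261). White and steel are in the outer holes, and two larger orange look-alikes stand loose beside the rack. The carrier's bore is at scene (288,161) and side (205,181).

```bash
cat > h.py <<'E'
import numpy as np,cv2
from scipy.spatial.transform import Rotation as Ro
from rig import arm,fingers,optics
def pose():
    s=arm.state();w,x,y,z=s['orientation'];return Ro.from_quat([x,y,z,w]).as_matrix(),np.array(s['eef_pos'])
def cast(name,uv,z,P=None):
    "pixel(s) -> world on plane z"
    c=optics.camera_info(name)
    uv=np.atleast_2d(np.float64(uv));r=np.c_[(uv[:,0]-c['cx'])/c['fx'],(uv[:,1]-c['cy'])/c['fy'],np.ones(len(uv))]
    if name=='wrist':
        R,p=P;T=c['T_tool_cam'];d=r@(R@T[:3,:3]).T;o=R@T[:3,3]+p
    else: d=r@c['R'];o=-c['R'].T@c['t']
    return o+d*((z-o[2])/d[:,2])[:,None]
def project(name,X,P=None):
    c=optics.camera_info(name);X=np.atleast_2d(np.float64(X))
    if name=='wrist':
        R,p=P;T=c['T_tool_cam'];q=((X-p)@R-T[:3,3])@T[:3,:3]
    else: q=X@c['R'].T+c['t']
    return np.c_[c['fx']*q[:,0]/q[:,2]+c['cx'],c['fy']*q[:,1]/q[:,2]+c['cy']]
def q(yaw): # tool down, tool x axis at yaw
    return [0,np.cos(yaw/2),np.sin(yaw/2),0]
E
python3 - <<'E'
from h import *
v=np.load("v0.npz")
for n,im in(("scene",v['a']),("side",v['b'])):
    hsv=cv2.cvtColor(im,cv2.COLOR_BGR2HSV)
    for nm,lo,hi,z in(("rack",(112,150,60),(125,255,255),45),("bronze",(3,100,60),(18,255,255),65),("carrier",(98,60,90),(110,160,255),60)):
        m=cv2.inRange(hsv,lo,hi);k,_,st,ce=cv2.connectedComponentsWithStats(m)
        for i in range(1,k):
            if st[i,4]>40:print(n,nm,st[i],ce[i].round(1),cast(n,ce[i],z)[0].round(1))
print("bore",cast("scene",(288.5,161),58),cast("side",(205,181),58))
print("hub",cast("scene",(184,194),77),cast("side",(251,257),77))
print("wh/st",cast("scene",[(163,201),(203,188)],77),cast("side",[(263,279),(240,239)],77))
R,p=pose();print(R.round(2), arm.tip_extent)
E
```

```text
scene bronze [389  11  49  47 941] [415.7  31.9] [173.1 826.1  65. ]
scene bronze [174 161  18  22 276] [182.3 171.5] [ 401.6 -212.6   65. ]
scene bronze [179 190  11  15 110] [183.5 197.7] [ 492.2 -244.1   65. ]
scene bronze [198 212  19  22 289] [206.8 222.4] [ 599.  -215.6   65. ]
scene carrier [274 148  32  33 705] [288.7 163.9] [514.2  93.4  60. ]
scene carrier [389 211  22  14  76] [401.  218.7] [827.6 286.9  60. ]
scene carrier [402 217  27  17 105] [413.8 225.4] [861.7 306.4  60. ]
scene carrier [418 224  17  15  62] [425.2 232.1] [893.1 321.8  60. ]
scene carrier [383 229  18  14  64] [391.  235.8] [860.9 229.1  60. ]
scene carrier [387 234  30  19 118] [402.1 243. ] [893.1 243.5  60. ]
side bronze [272 230  20  29 382] [281.6 244.4] [ 570.2 -235.8   65. ]
side bronze [244 253  12  17  65] [248.9 259.1] [ 481.3 -242.1   65. ]
side bronze [192 257  23  32 485] [202.8 272.8] [ 375.  -232.2   65. ]
side carrier [ 64  17  37  22 443] [82.4 30.2] [ 390.2 1931.7   60. ]
side carrier [ 50  45  33  70 952] [66.5 87. ] [ 212.8 1003.4   60. ]
side carrier [261 119  44  38 345] [283.8 132.5] [855.  235.7  60. ]
side carrier [273 139  12  11  57] [278.1 143.7] [798.  177.2  60. ]
side carrier [186 170  37  29 797] [204.3 183.7] [495.6  76.2  60. ]
bore [[502.77472551  98.84251954  58.        ]] [[502.91011915  90.14466364  58.        ]]
hub [[ 488.71187067 -239.6296376    77.        ]] [[ 483.53680309 -248.39362965   77.        ]]
wh/st [[ 484.86209252 -302.78372584   77.        ]
 [ 493.35901727 -181.86476232   77.        ]] [[ 478.64817464 -314.38551636   77.        ]
 [ 485.5405052  -186.76202746   77.        ]]
[[-0.96  0.27 -0.  ]
 [ 0.27  0.96 -0.  ]
 [-0.   -0.   -1.  ]] 8.0
```

Run:
```python
from h import *
for yaw in(1.64,-1.50):
  for P in([503,95,125],[503,95,300],[487,-244,56],[487,-244,150]):
    r=arm.inverse_kinematics(P,q(yaw));print(yaw,P,None if r is None else np.round(r,2))
arm.movep([503,95,250],q(1.64)); print(arm.state()['time'])
arm.movep([503,95,125],q(1.64)); arm.sleep(.3)
P=pose();im,d=optics.capture("wrist");np.savez("w1.npz",im=im,d=d,R=P[0],p=P[1]);cv2.imwrite("pics/w1.png",im)
print(P,arm.state()['time'])
```

```text
1.64 [503, 95, 125] [-0.49  0.51  0.27  2.19 -0.29  0.47  0.08]
1.64 [503, 95, 300] [-0.66  0.27  0.47  2.01 -0.16  0.89 -0.04]
1.64 [487, -244, 56] [ 0.37  0.64 -0.01  2.14  0.02  0.36  0.4 ]
1.64 [487, -244, 150] [ 0.02  0.54  0.5   2.11 -0.45  0.6   0.9 ]
-1.5 [503, 95, 125] [ 0.04  0.54 -0.48  2.15  0.47  0.55  2.43]
-1.5 [503, 95, 300] [ 0.5   0.44 -1.09  1.95  0.45  1.03  2.41]
-1.5 [487, -244, 56] [-0.1   0.78  0.72  2.17 -1.01  0.58 -1.68]
-1.5 [487, -244, 150] [-0.3   0.77  1.11  2.12 -0.95  0.88 -1.68]
2.5
(array([[-6.94684306e-02,  9.97581483e-01,  2.30702555e-03],
       [ 9.97583821e-01,  6.94663437e-02,  9.72805775e-04],
       [ 8.10192397e-04,  2.36903065e-03, -9.99996866e-01]]), array([503.70759559,  95.36874338, 126.29402239])) 3.4167
```

View pics/w1.png

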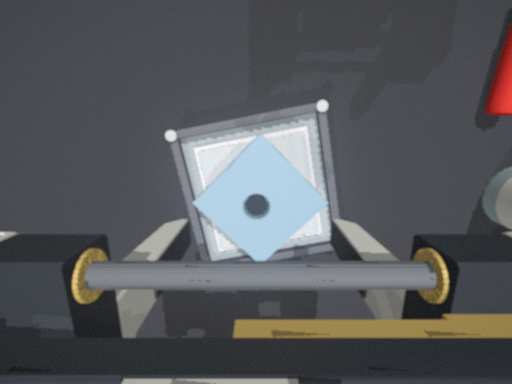

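The bore is at about (257,206) in the light-blue carrier square. The fingers frame it and don't cover it.

```bash
cat >> h.py <<'E'
def bore(im,P):
    hsv=cv2.cvtColor(im,cv2.COLOR_BGR2HSV)
    m=cv2.inRange(hsv,(95,60,120),(115,200,255))
    cs,_=cv2.findContours(m,cv2.RETR_EXTERNAL,cv2.CHAIN_APPROX_NONE);c=max(cs,key=cv2.contourArea)
    full=np.zeros_like(m);cv2.drawContours(full,[c],-1,255,-1)
    h=cv2.bitwise_and(full,cv2.bitwise_not(m));cs,_=cv2.findContours(h,cv2.RETR_EXTERNAL,cv2.CHAIN_APPROX_NONE)
    b=max(cs,key=cv2.contourArea);
    W=cast('wrist',b[:,0,:],60,P)[:,:2].astype(np.float32);(bc,br)=cv2.minEnclosingCircle(W)
    S=cast('wrist',c[:,0,:],60,P)[:,:2].astype(np.float32);sq=cv2.minAreaRect(S)
    return np.array(bc),br,W.mean(0),sq
E
python3 - <<'E'
from h import *
v=np.load("w1.npz");print(bore(v['im'],(v['R'],v['p'])));print(v['d'][206,225],v['d'][206,257])
# second view, other place, then on to rack
arm.movep([487,-244,170],q(1.64));arm.sleep(.2)
P=pose();im,d=optics.capture("wrist");np.savez("w2.npz",im=im,d=d,R=P[0],p=P[1]);cv2.imwrite("pics/w2.png",im)
print(P,arm.state()['time'])
E
```

```text
Traceback (most recent call last):
  File "h.py", line 28, in bore
    b=max(cs,key=cv2.contourArea);
ValueError: max() iterable argument is empty
```

Run:
```python
from h import *
v=np.load("w1.npz");hsv=cv2.cvtColor(v['im'],cv2.COLOR_BGR2HSV)
print(hsv[206,225],hsv[230,257],hsv[206,257],hsv[206,244:271].tolist())
print(v['d'][206,225],v['d'][206,257])
```

```text
[102  54 230] [102  57 230] [106  58 105] [[104, 70, 160], [104, 71, 137], [105, 70, 121], [106, 64, 104], [105, 59, 103], [106, 58, 102], [108, 61, 101], [108, 58, 106], [107, 64, 103], [109, 59, 104], [107, 61, 104], [108, 59, 104], [107, 61, 104], [106, 58, 105], [108, 61, 104], [107, 55, 106], [107, 63, 101], [107, 62, 107], [107, 61, 104], [106, 59, 104], [106, 61, 104], [107, 57, 103], [106, 67, 111], [107, 70, 124], [104, 76, 144], [103, 68, 181], [103, 60, 211]]
233.82451 241.0406
```

```bash
sed -i 's/(95,60,120)/(97,40,165)/' h.py
python3 - <<'E'
from h import *
v=np.load("w1.npz");print(bore(v['im'],(v['R'],v['p'])))
arm.movep([487,-244,170],q(1.64));arm.sleep(.2)
P=pose();im,d=optics.capture("wrist");np.savez("w2.npz",im=im,d=d,R=P[0],p=P[1]);cv2.imwrite("pics/w2.png",im)
print(P,arm.state()['time'])
E
```

```text
(array([500.79452515,  96.40425873]), 10.805132865905762, array([500.88562,  96.90354], dtype=float32), ((503.8675842285156, 99.17022705078125), (84.93721771240234, 84.78047180175781), 49.107391357421875))
(array([[-7.14183123e-02,  9.97446406e-01, -3.03378401e-04],
       [ 9.97446343e-01,  7.14184432e-02,  4.44926890e-04],
       [ 4.65457541e-04, -2.70827750e-04, -9.99999855e-01]]), array([ 487.47065504, -242.65145677,  169.79014333])) 4.9583
```

View pics/w2.png

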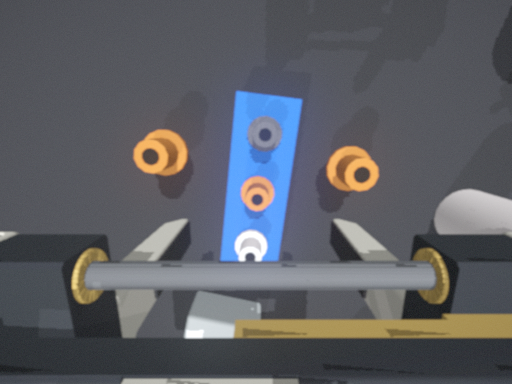

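The bronze bushing is in the middle at (257,195), with its dark hub hole at (257,199). Steel is at (265,134), white at (250,250), and the big orange look-alikes are at (152,156) and (360,173), clear of the rack.

Run:
```python
from h import *
v=np.load("w2.npz");im=v['im'];P=(v['R'],v['p']);hsv=cv2.cvtColor(im,cv2.COLOR_BGR2HSV)
m=cv2.inRange(hsv,(105,150,100),(125,255,255));m[262:]=0
cs,_=cv2.findContours(m,0,1);c=max(cs,key=cv2.contourArea)[:,0,:]
W=cast('wrist',c,45,P)[:,:2].astype(np.float32);print("rack",cv2.minAreaRect(W))
b=cv2.inRange(hsv,(2,90,80),(20,255,255))
k,l,st,ce=cv2.connectedComponentsWithStats(b)
i=l[190,245];print(st[i])
ys,xs=np.where(l==i);W=cast('wrist',np.c_[xs,ys],51,P);print("flange z51 rect",cv2.minEnclosingCircle(W[:,:2].astype(np.float32)))
g=hsv[:,:,2]
for n,(x,y) in dict(steel=(265,134),bronze=(257,199),white=(250,257)).items():
    s=g[y-8:y+9,x-8:x+9];print(n); 
    t=(s<(int(s.min())+35)).astype(np.uint8);k,l2,st2,c2=cv2.connectedComponentsWithStats(t);j=l2[8,8];
    print(st2[j],c2[j]+[x-8,y-8],cast('wrist',c2[j]+[x-8,y-8],77,P))
print(v['d'][185:215,257].round())
big=cv2.resize(im[110:270,210:310],None,fx=5,fy=3.7 and 5,interpolation=cv2.INTER_NEAREST)[:600];cv2.imwrite("pics/w2c.png",cv2.resize(im[120:225,215:300],None,fx=5.5,fy=5.5))
```

```text
rack ((485.44122314453125, -235.84243774414062), (186.03553771972656, 66.25009155273438), 87.34512329101562)
[242 177  31  33 676]
flange z51 rect ((484.7135009765625, -243.3937530517578), 17.748201370239258)
steel
[  2   2  12  13 130] [264.69230769 134.30769231] [[ 487.74677668 -181.07336379   77.        ]]
bronze
[ 3  4 10 10 79] [256.63291139 199.18987342] [[ 484.63724088 -242.81175701   77.        ]]
white
[ 0  4 17 11 97] [249.68041237 259.27835052] [[ 481.91910755 -307.14938963   77.        ]]
[267. 263. 259. 258. 258. 257. 258. 258. 258. 258. 258. 257. 259. 260.
 259. 260. 260. 261. 259. 261. 261. 262. 262. 262. 263. 264. 297. 297.
 297. 297.]
```

View pics/w2c.png

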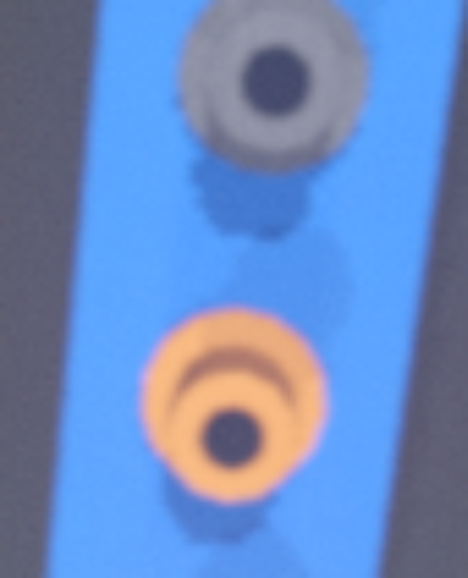

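Bushing at (484.7, -243.1), with spacing to steel of 61.9 mm, which matches 62. Row yaw is 1.522. Next: grasp and carry.

Run:
```python
from h import *
Y=1.522
fingers.gripper_to(0.5)
arm.movep([484.7,-243.1,110],q(Y));arm.sleep(.1)
arm.move_straight([484.7,-243.1,61.5],q(Y),speed=80);arm.sleep(.2)
s=arm.state();print(s['eef_pos'],s['contact_force'],s['time'])
fingers.gripper_to(0.0,35)
s=arm.state();print(s['eef_pos'],s['contact_force'],s['finger_gap']*93,s['gripper_force'])
arm.move_straight([484.7,-243.1,150],speed=100);arm.sleep(.1)
s=arm.state();print(s['eef_pos'],s['contact_force'],s['finger_gap']*93)
arm.movep([500.9,96.6,130],q(Y));arm.sleep(.3)
P=pose();im,d=optics.capture("wrist");np.savez("w3.npz",im=im,d=d,R=P[0],p=P[1]);cv2.imwrite("pics/w3.png",im)
print(P[1],arm.state()['time'],arm.state()['contact_force'])
```

```text
[ 484.9482527  -243.18702314   61.96283998] [-0.33690088 -0.03334899 -0.7855453 ] 7.2667
[ 484.72026632 -243.05328938   61.56431011] [-0.03421346  0.50407656  2.26856303] 23.243365206788486 35.00046193599701
[ 484.37207718 -242.94457756  149.3427467 ] [-0.28139604 -0.67820688 -1.71715623] 23.66347355274837
[501.13648484  95.74176725 130.07618851] 10.5417 [ 0.42500018 -0.32841597 -1.72126442]
```

View pics/w3.png

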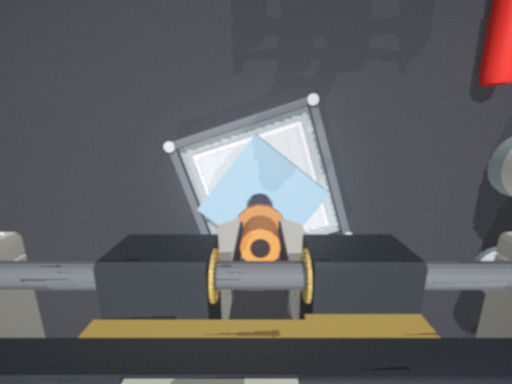

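The bushing is held upright. Hub hole is at (260,248), and the flange overlaps the bore's view at about (260,200). I'll measure the held bushing's offset with the same camera, so calibration error cancels.

Run:
```python
from h import *
v=np.load("w3.npz");im=v['im'];P=(v['R'],v['p']);hsv=cv2.cvtColor(im,cv2.COLOR_BGR2HSV)
b=cv2.inRange(hsv,(2,90,60),(20,255,255));k,l,st,ce=cv2.connectedComponentsWithStats(b);i=1+np.argmax(st[1:,4]);print(st[i])
x,y=260,248;s=hsv[y-12:y+13,x-12:x+13,2];t=(s<70).astype(np.uint8);k,l2,st2,c2=cv2.connectedComponentsWithStats(t);j=l2[12,12];uv=c2[j]+[x-12,y-12]
print(st2[j],uv,"hub off",cast('wrist',uv,P[1][2]+15.4,P)[0]-P[1])
# flange outline: upper-half circle, rim lower edge z=TCP-16
ys,xs=np.where(l==i);top=[(x,ys[xs==x].min()) for x in range(st[i,0]+1,st[i,0]+st[i,2]-1) if ys[xs==x].min()<st[i,1]+14]
W=cast('wrist',top,P[1][2]-13,P)[:,:2]
from scipy.optimize import least_squares
f=least_squares(lambda c:np.hypot(*(W-c[:2]).T)-18,W.mean(0));print("flange off",f.x-P[1][:2],np.abs(f.fun).max())
# w1 / bore (w1: plane check) and square size
v=np.load("w1.npz");print(bore(v['im'],(v['R'],v['p']))[2])
print(P[0].round(4).tolist())
```

```text
[ 239  204   43   58 1826]
[  0   0  25  25 625] [260. 248.] hub off [ 0.35850063  0.31729733 15.4       ]
flange off [ 0.20395615 -0.32277472] 0.9282386339681956
[500.84668   96.946266]
[[0.0503, 0.9987, 0.0002], [0.9987, -0.0503, -0.0001], [-0.0001, 0.0002, -1.0]]
```

```bash
cat >> h.py <<'E'
def goto(x,y,z,speed,tol=0.25):
    "straight move with steady-state correction in xy"
    c=np.array([x,y,z],float)
    for _ in range(3):
        arm.move_straight(c,speed=speed);arm.sleep(.15)
        e=np.array([x,y])-arm.state()['eef_pos'][:2]
        if np.hypot(*e)<tol:break
        c[:2]+=e
    return c
E
python3 - <<'E'
from h import *
c=goto(500.6,96.7,103,60)
f0=arm.state()['contact_force'].copy();print(c,arm.state()['eef_pos'],f0,arm.state()['time'])
z=103
while z>92:
    z-=.75;c[2]=z;arm.move_straight(c,speed=15)
    s=arm.state();f=s['contact_force']-f0;print(z,s['eef_pos'].round(2),f.round(1),s['time'])
    if np.linalg.norm(f)>7:break
E
```

```text
[500.6  96.7 103. ] [500.76389137  96.68802038 103.21874863] [-0.13949479  0.85190902 -1.99236206] 11.2917
102.25 [500.65  96.77 102.38] [-0.   0.1  1.6] 11.5417
101.5 [500.57  96.71 101.47] [ 1.2 -0.5  0.8] 11.7917
100.75 [500.58  96.68 100.69] [0.4 0.2 0.6] 12.0417
100.0 [500.57  96.67  99.95] [ 0.1 -0.7  1. ] 12.2917
99.25 [500.59  96.68  99.21] [ 0.1 -0.6 -0.2] 12.5417
98.5 [500.56  96.69  98.43] [ 1.  -1.3  0.3] 12.7917
97.75 [500.58  96.7   97.73] [ 0.  -0.4  0.4] 13.0417
97.0 [500.61  96.68  96.97] [ 0.2 -0.5  0.7] 13.2917
96.25 [500.59  96.55  96.19] [-0.2 -2.   0.4] 13.5417
95.5 [500.58  96.54  95.47] [-0.4 -2.1  0.8] 13.7917
94.75 [500.62  96.55  94.71] [ 0.5 -2.5  0.7] 14.0417
94.0 [500.62  96.6   93.98] [ 0.6 -3.4  1.3] 14.2917
93.25 [500.6   96.64  93.2 ] [ 0.7 -3.2  2. ] 14.5417
92.5 [500.62  96.62  92.54] [-0.7 -3.6  3.7] 14.7917
91.75 [500.69  96.61  92.06] [-1.1 -4.5  7.9] 15.0417
```

Nose is about 6 mm in, with a slight side force. Relieving that, then going on gently.

Run:
```python
from h import *
f0=np.array([-.14,.4,-1.7])
p=arm.state()['eef_pos'];c=np.array([500.6,96.7,91.75])
for _ in range(4):
    f=arm.state()['contact_force']-f0
    if np.hypot(*f[:2])<1.5:break
    c[:2]+=np.clip(f[:2]*.12,-.5,.5);arm.move_straight(c,speed=15);arm.sleep(.1)
    print(c.round(2),arm.state()['eef_pos'].round(2),(arm.state()['contact_force']-f0).round(1))
z=c[2]
while z>82:
    z-=.75;c[2]=z;arm.move_straight(c,speed=12)
    s=arm.state();f=s['contact_force']-f0;print(z,s['eef_pos'].round(2),f.round(1),s['time'].__round__(1))
    if np.linalg.norm(f)>24:break
    if np.hypot(*f[:2])>2: c[:2]+=np.clip(f[:2]*.06,-.3,.3)
```

```text
[500.47  96.22  91.75] [500.65  96.45  92.05] [-1.  -3.3  7.3]
[500.35  95.83  91.75] [500.64  96.31  92.04] [-0.5 -1.2  8.1]
91.0 [500.62  96.27  91.38] [-1.6 -1.2  9.6] 16.0
90.25 [500.61  96.24  90.7 ] [-0.2 -1.4  9.6] 16.2
89.5 [500.62  96.25  89.98] [-1.3 -1.2 10.4] 16.5
88.75 [500.61  96.22  89.23] [-0.9 -1.5 10.7] 16.7
88.0 [500.63  96.23  88.51] [-0.4 -1.5 10.4] 17.0
87.25 [500.62  96.22  87.74] [ 0.  -1.8  9.8] 17.2
86.5 [500.63  96.2   87.02] [-1.5 -1.4 11. ] 17.5
85.75 [500.62  96.19  86.28] [-1.1 -1.4 11. ] 17.7
85.0 [500.65  96.19  85.57] [ 0.1 -1.1 12. ] 18.0
84.25 [500.6   96.18  84.79] [-1.5 -1.7 11.7] 18.2
83.5 [500.62  96.15  84.07] [-0.4 -1.2 11.5] 18.5
82.75 [500.6   96.13  83.29] [-0.7 -1.5 11.3] 18.7
82.0 [500.61  96.14  82.56] [-1.2 -0.6 11.2] 19.0
```

Run:
```python
from h import *
f0=np.array([-.14,.4,-1.7]);c=np.array([500.35,95.83,82.])
while c[2]>78:
    c[2]-=.75;arm.move_straight(c,speed=12);f=arm.state()['contact_force']-f0
    if np.linalg.norm(f)>22:break
print(arm.state()['eef_pos'],f)
p=arm.state()['eef_pos'].copy()
fingers.gripper_to(0.5);arm.sleep(.1)
p=arm.state()['eef_pos'].copy();print(p,arm.state()['contact_force'])
arm.move_straight([p[0],p[1],125],speed=80)
fingers.gripper_to(0.0,20)
arm.move_straight([p[0],p[1],106],speed=50);arm.sleep(.2)
f0=arm.state()['contact_force'].copy();c=np.array([p[0],p[1],106.])
while c[2]>97:
    c[2]-=.5;arm.move_straight(c,speed=10)
    s=arm.state();f=s['contact_force']-f0;print(c[2],s['eef_pos'].round(2),f.round(1),round(s['time'],1))
    if np.linalg.norm(f)>21:break
```

```text
[500.6535168   96.1921516   78.02843076] [-1.22078377 -0.87141384 12.23452258]
[500.33284175  95.83140935  77.45366707] [ 0.04025784  0.26623211 -0.50053604]
105.5 [500.37  95.87 105.58] [-1.4 -0.6  0.1] 23.8
105.0 [500.32  95.83 105.  ] [-0.5  0.2 -0.4] 24.0
104.5 [500.31  95.82 104.45] [-1.  -0.3  0.8] 24.3
104.0 [500.33  95.82 103.97] [0.8 0.5 0.3] 24.5
103.5 [500.32  95.83 103.48] [-0.7  0.3  0.9] 24.8
103.0 [500.32  95.83 102.97] [0.1 0.3 0.2] 25.0
102.5 [500.31  95.83 102.47] [-0.3  0.5  0.7] 25.3
102.0 [500.39  95.86 102.03] [0.4 0.5 1.9] 25.5
101.5 [500.58  95.87 101.8 ] [-1.5 -0.   5.9] 25.8
101.0 [500.63  95.84 101.41] [-0.9  0.   8.2] 26.0
100.5 [500.66  95.87 100.97] [-0.8  0.3  8. ] 26.3
100.0 [500.69  95.85 100.48] [-1.3 -0.5  8.7] 26.5
99.5 [500.7   95.87 100.11] [-1.4  0.7 11. ] 26.8
99.0 [500.73  95.88  99.98] [-3.4  0.  15.9] 27.0
98.5 [500.74  95.87  99.82] [-3.   0.1 23.1] 27.3
```

It stalled at TCP z ≈ 99.9, where home should be (92+8). One slightly firmer push, then retreat and check.

Run:
```python
from h import *
arm.move_straight([500.33,95.83,98.2],speed=8);arm.sleep(.3);s=arm.state();print(s['eef_pos'],s['contact_force'])
arm.move_straight([500.33,95.83,140],speed=60)
arm.movep([500,20,230],q(1.522));fingers.gripper_to(1.0)
arm.movep([500,85,170],q(1.522));arm.sleep(.3)
P=pose();im,d=optics.capture("wrist");sd,_=optics.capture("side");sc,_=optics.capture("scene");np.savez("w4.npz",im=im,d=d,R=P[0],p=P[1])
a=cv2.resize(im[90:240,180:330],(500,500));b=cv2.resize(sd[150:220,165:245],(300,262));cc=cv2.resize(sc[135:205,245:325],(300,262))
o=np.zeros((530,800,3),np.uint8);o[:500,:500]=a;o[:262,500:]=b;o[262:524,500:]=cc;cv2.imwrite("pics/fin.png",o)
hsv=cv2.cvtColor(im,cv2.COLOR_BGR2HSV);l=cv2.inRange(hsv,(2,90,60),(20,255,255));k,l,st,ce=cv2.connectedComponentsWithStats(l)
for i in range(1,k):
    if st[i,4]>100:print(st[i],ce[i])
print(project('wrist',[500.6,95.9,92],P),arm.state()['time'])
np.set_printoptions(linewidth=200)
```

```text
[500.76821254  95.91365182  99.7617709 ] [-3.71693669 -0.29204085 25.61369023]
[244 168  33  35 774] [259.54909561 183.5749354 ]
[[259.02162898 191.00193355]] 31.6
```

View pics/fin.png

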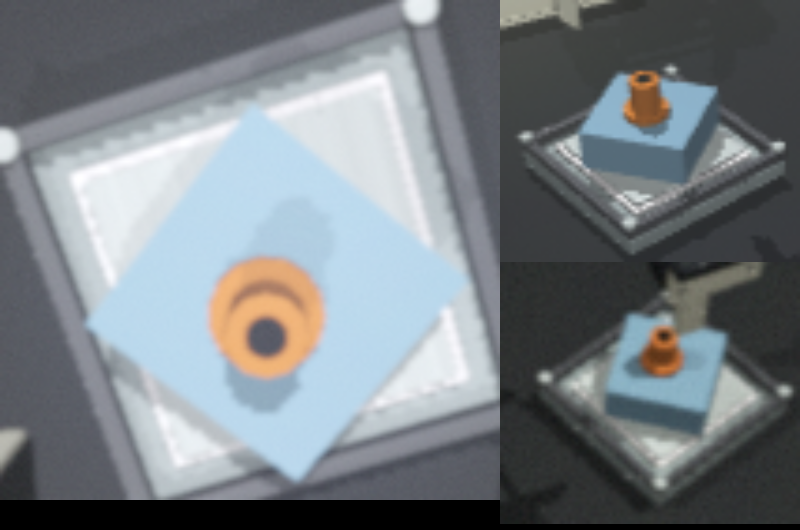

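The flange sits on the carrier face, upright, with the hub hole at about (265,337) in the composite. The hub top touched off at 91.8 mm against 92 mm expected.

```bash
python3 -c "
from rig import arm,sign_off
print(arm.state()['contact_force']);print(sign_off())"
```

```text
[0.29082058 0.35739593 0.70283041]
the job is handed in; nothing more can be done
None
```

The bronze bushing is pressed home in the carrier, upright and released: its hub top measured 91.8 mm against 92 mm expected, the highest force I read was about 28 N, and I handed the job in just after 31.6 s.

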